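# Set jars and bottle on their display risers

### The arm

A 7-joint arm with a two-finger parallel gripper is mounted at the origin on a cart in front of the work surface, level with it; the furniture and walls round the work are solid. World frame = base frame: x ahead of the robot, y to its left, z up, the work surface at z = 0. Lengths are in m, angles in rad, forces in N, time in s.
With the tool pointing down it reaches from about 0.4 to 0.85 m from the base axis. Payload 4.5 kg.
Tool frame: the origin (TCP) lies on the centre line of the jaws, within the pads' length; the fingertips stand 8 mm ahead of it and the grasp point (between the pads) lies 11 mm behind it; z points along the fingers, x is the direction in which the jaws open and shut, and the axes are right-handed (so a half turn about z gives the same grasp; the last joint's range is limited). The gripper opens to 88 mm and grips with 3 to 60 N. Pads are 18 mm wide; open, the fingers measure 123 mm over their backs; the gripper's body (75 mm by 187 mm) begins 45 mm behind the grasp point.
Start: joints at [-1.185, 0.689, -0.195, 1.565, 0.157, 0.902, -0.215], TCP at [0.215, 0.587, 0.247] pointing down, gripper open.
Joint ranges: [-3.01, 3.01], [-0.46, 2.08], [-1.47, 1.51], [0.13, 2.56], [-1, 4.14], [0.04, 2.09], [-2.66, 2.66]. Speed limits (rad/s): [2.57, 2.57, 3.14, 3.14, 3.14, 3.14, 3.14].

### API

Orientations are given as a unit quaternion [x, y, z, w].
In Python, from plant import r gives the robot as it stands.
- The arm moves only by the shell command python3 -m pendant 'ROWS' [FORCE]. ROWS is JSON, a list of rows, each a list of 3 entries, a list of its own where there are three numbers: the turn, a rotation vector about the tool's x, y, z in rad, then the shift along the tool's x, y, z in m, then the opening, from 0 (shut) to 1 (fully open). In form: [[[wx, wy, wz], [tx, ty, tz], claw], ...]. A call has 1 to 10 rows; each row is the pose to reach, as a shift and turn from the pose commanded when the call began, along the tool's axes at that moment; what a row does not reach only later rows make up. A row lasts 1/10 s, in which the tool goes at most 50 mm and 8.59 degrees, less where a joint would pass 70% of its speed; a pose out of reach is approached as far as the arm can. A call with a gripper value outside its range is refused whole. The fingers move at their own pace and stop on an object; FORCE is the grip in N (left out, the last holds). Time passes only in rows, so rows that repeat a pose let the fingers close. It gives the time, the measured TCP pose, the force and the opening at its end, in the units of the state.
- r.get_state(): the state, without advancing time (a new reading comes with each control period).
- r.snapshot(name): name is "side" or "top" or "wrist"; returns a dict with "image" (384x512x3 uint8, red, green, blue), "mtx" (3x3 intrinsics, pixels), "R" (3x3) and "t" (3): a world point X has camera coordinates R X + t; the wrist camera has in their place "T_tool_cam" (4x4, takes a point from camera to tool coordinates, whose origin is the TCP and whose axes are the tool frame's). Camera axes: x right, y down, z forward; pixel columns grow to the right and rows downward; lengths in m; the calibration is good to about 2 mm. A picture is of the moment at which its call begins: read the wrist's pose just before it. There is no depth.
- r.finish_job(): hands the job in, once; it reports no verdict.
The state is a dict: "clock": time; "q": joint angles; "qd": joint speeds; "joint_torque": joint torques, N m; "tool_pos": TCP position; "eef_rot": TCP orientation; "contact_force": force on the tool from outside, world axes, zero at the start; "moment": the same for the moment, N m; "opening": opening from 0.0 (shut) to 1.0 (fully open).
Only numpy, scipy, OpenCV 4.12 (cv2) and the standard library are available. Lean on these libraries where they do the work, as an engineer would, in place of code of your own. Each camera call takes 0.05 s, during which the arm holds its last target. There are 200 camera calls.

### The job

Set up the condiment display: stand the two wide jars on the two square wooden risers and the slim jar and slim bottle on the two round ones, each in the middle of its riser; in each pair the shorter container goes on the higher riser and the taller one on the lower. Set them down upright without dropping or tipping any, and leave the carton and the foil-lidded tub where they stand.

Things in the scene. Friction and masses are not known exactly. Their poses are not given: they have to be found in the camera images.
- squat_jar: loose short, wide glass jar with a pale filling and a red screw lid; 62 mm across at the belly, lid 56 mm across, 86 mm high; round, grasp it from above at any yaw, 50 to 70 mm above its foot. About 0.36 kg. Of the two wide jars the shorter. Origin: centre of the underside; z up.
- wide_jar: loose tall, wide glass jar with a dark green screw lid; 63 mm across, 109 mm high; round, grasp it from above at any yaw, 60 to 95 mm above its foot. About 0.35 kg. Of the two wide jars the taller. Origin: centre of the underside; z up.
- slim_jar: loose slim, straight spice jar with a red lid; 45 mm across, 106 mm high; round, grasp it from above at any yaw, 60 to 95 mm above its foot. About 0.11 kg. Of the two slim containers the shorter. Origin: centre of the underside; z up.
- slim_bottle: loose slim sauce bottle with a black cap on a narrow neck, 47 mm across, 186 mm high; it tapers from 47 mm at 93 mm height to 23 mm at its top, so grasp it from above near the cap, 150 to 170 mm above its foot (about 29 mm wide there), at any yaw, with a firm grip. About 0.22 kg. Of the two slim containers the taller. Origin: centre of the underside; z up.
- square_high_top (a point): centre of the top face of the high square riser: a light wooden block 90 x 90 mm, its top 50 mm above the worktop, flat on top, fixed to the worktop. x and y run along its sides, z up
- square_low_top (a point): centre of the top face of the low square riser: a light wooden block 90 x 90 mm, its top 20 mm above the worktop, flat on top, fixed to the worktop. x and y run along its sides, z up
- round_high_top (a point): centre of the top face of the high round riser: a light wooden disc 70 mm across, its top 50 mm above the worktop, flat on top, fixed to the worktop. z up
- round_low_top (a point): centre of the top face of the low round riser: a light wooden disc 70 mm across, its top 20 mm above the worktop, flat on top, fixed to the worktop. z up
- carton: loose printed cardboard carton, 58 x 64 mm, 70 mm high; not part of the display, to be left where it stands. Origin: centre of the underside; z up.
- pot: loose white printed plastic tub with a foil lid, narrower at the foot, 72 mm across at the rim, 71 mm high; not part of the display, to be left where it stands. To its left, with its wooden handle pointing at the robot, stands a low wire cutter with its bow down (fixed, up to 150 mm high). Origin: centre of the underside; z up.
Not all that is in view belongs to the job. Leave any turquoise look-alike of the part that bears round_high_top alone.

How it is judged:
By the outcome, as a careful person would: the job done as asked, in the order asked, and still so for the second after the job is handed in, with the robot touching nothing.
It also fails if it takes over 104 s, if anything falls off the work surface, if the arm or the gripper's body presses on something with over 40 N, if the wrist force passes 120 N, or if a joint passes its speed limit or range.

## Working session

There is one attempt and no reset: what is moved stays moved. The work goes in short steps, Python scripts to look and compute and a shell command to move; the robot and the scene stay as the last step left them, time stands still between calls to the robot, and variables do not carry over. Pictures are saved under pics/ and viewed, about 12 in all and at most 16, crops included, and the job is handed in when it is done.

```bash
ls; mkdir -p pics
cat > h.py <<'E'
import numpy as np,cv2
from scipy.spatial.transform import Rotation as Ro
from plant import r
def cam(n):
    s=r.get_state(); d=r.snapshot(n)
    if n=="wrist":
        T=np.eye(4);T[:3,:3]=Ro.from_quat(s["eef_rot"]).as_matrix();T[:3,3]=s["tool_pos"]
        W=T@np.array(d["T_tool_cam"]);d["Rw"]=W[:3,:3];d["c"]=W[:3,3]
    else:
        R=np.array(d["R"]);d["Rw"]=R.T;d["c"]=-R.T@np.array(d["t"])
    return d
def ray(d,u,v,z):
    k=d["Rw"]@np.linalg.inv(np.array(d["mtx"]))@np.array([u,v,1.])
    return d["c"]+k*(z-d["c"][2])/k[2]
def proj(d,X):
    p=np.array(d["mtx"])@(d["Rw"].T@(np.array(X)-d["c"]));return p[:2]/p[2]
def save(d,f): cv2.imwrite("pics/"+f,cv2.cvtColor(np.array(d["image"]),cv2.COLOR_RGB2BGR))
def togo(X):
    "tool-axis shift from the measured pose to world X"
    s=r.get_state();return Ro.from_quat(s["eef_rot"]).inv().apply(np.array(X)-s["tool_pos"]).round(4)
E
python3 - <<'E'
from h import *
import pickle
for n in("top","side"):
    d=cam(n);save(d,n+"0.png");pickle.dump(d,open(n+"0.pkl","wb"));print(n,d["c"].round(3),d["Rw"].round(2).tolist())
s=r.get_state();print(s["tool_pos"],s["eef_rot"],s["opening"],s["clock"],Ro.from_quat(s["eef_rot"]).as_matrix().round(3).tolist())
E
```

```text
pics
top [ 0.261 -0.021  1.354] [[0.02, -0.98, 0.18], [-1.0, -0.02, 0.01], [-0.01, -0.18, -0.98]]
side [ 0.958 -1.14   1.293] [[0.93, 0.25, -0.26], [0.37, -0.67, 0.65], [-0.01, -0.7, -0.72]]
[0.21518497 0.58619789 0.2459739 ] [ 8.19895407e-01  5.72512718e-01 -6.55561842e-04  5.27734072e-04] 0.9973554148106876 0.1 [[0.344, 0.939, -0.0], [0.939, -0.344, -0.002], [-0.002, 0.0, -1.0]]
```

View pics/top0.png

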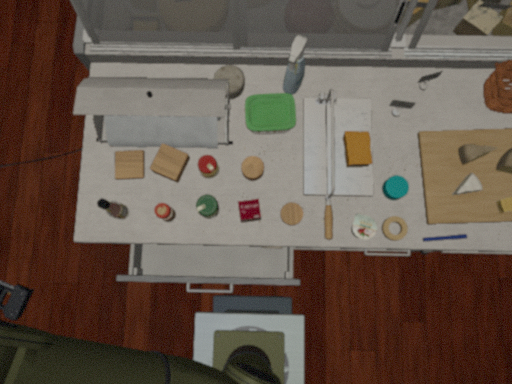

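View pics/side0.png

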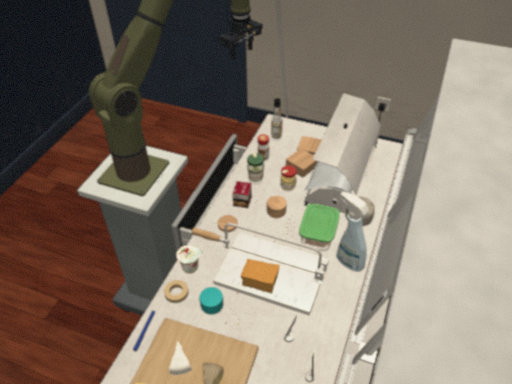

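The top view shows the squat jar (207,165), wide jar (207,205), slim jar (164,211) and bottle (112,208). The square risers are at (129,165) and (170,162), and the round ones at (252,167) and (291,213). The turquoise decoy is at (396,187) and a tape ring at (395,228). An enlarged crop should settle heights and identity.

Run:
```python
import cv2,numpy as np
a=cv2.imread("pics/top0.png")[70:250,70:320];b=cv2.imread("pics/side0.png")[80:260,190:390]
a=cv2.resize(a,(800,576),interpolation=cv2.INTER_CUBIC);cv2.imwrite("pics/ca.png",a)
cv2.imwrite("pics/cb.png",cv2.resize(b,(660,594),interpolation=cv2.INTER_CUBIC))
```

```text
(no output)
```

View pics/ca.png

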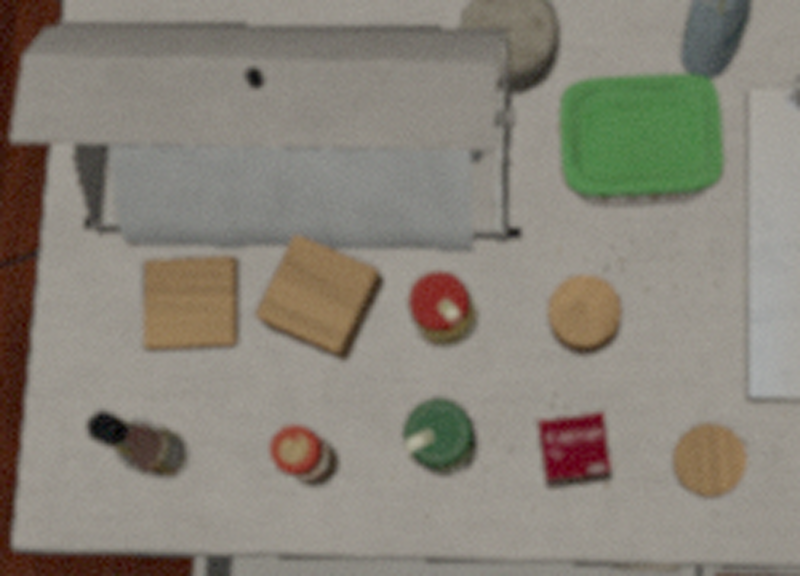

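View pics/cb.png

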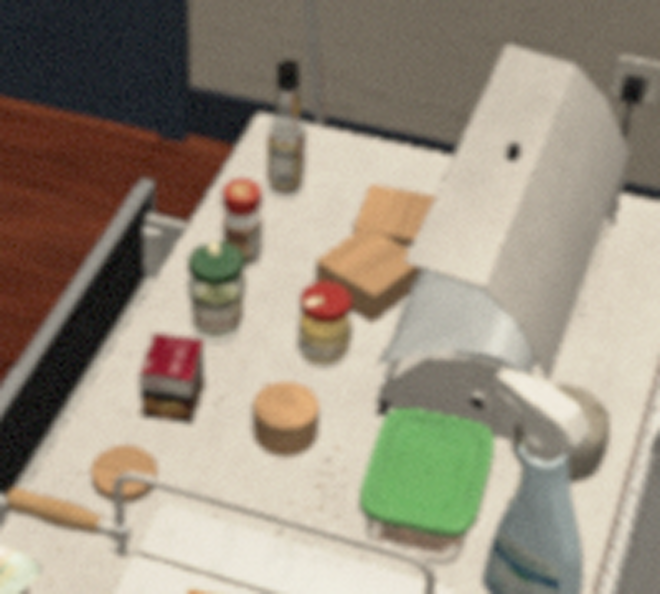

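Run:
```python
from h import *
import pickle
d=pickle.load(open("top0.pkl","rb"));e=pickle.load(open("side0.pkl","rb"))
im=np.array(d["image"]);hsv=cv2.cvtColor(cv2.resize(im,None,fx=4,fy=4,interpolation=cv2.INTER_CUBIC),cv2.COLOR_RGB2HSV)
def blob(lo,hi,c,w=26):
    m=cv2.inRange(hsv,np.array(lo),np.array(hi))
    if lo[0]<5 and hi[0]<20 and lo[1]>120: m|=cv2.inRange(hsv,np.array([165,lo[1],lo[2]]),np.array([180,255,255]))
    k=np.zeros_like(m);cv2.circle(k,(c[0]*4,c[1]*4),w*4,255,-1);m&=k
    cs,_=cv2.findContours(m,cv2.RETR_EXTERNAL,cv2.CHAIN_APPROX_NONE);return max(cs,key=cv2.contourArea)
f=lambda p:((p[0]-1.5)/4,(p[1]-1.5)/4)
for n,lo,hi,c,w,z in [("squat",(0,130,60),(8,255,255),(207,162),12,.086),("wide",(60,70,30),(95,255,255),(207,205),14,.109),("slim",(0,110,60),(12,255,255),(163,210),12,.106),
 ("hiR",(8,70,80),(25,255,255),(252,167),18,.05),("loR",(8,70,80),(25,255,255),(291,213),16,.02),("hiS",(8,70,80),(25,255,255),(170,162),22,.05),("loS",(8,70,80),(25,255,255),(129,165),18,.02),("cap",(0,0,0),(180,255,50),(103,203),10,.18)]:
    k=blob(lo,hi,c,w);P=np.array([ray(d,*f(p[0]),z)[:2] for p in k])
    (cx,cy),(a,b),an=cv2.minAreaRect((P*1000).astype(np.float32))
    print(n,"px",np.round(f(cv2.minEnclosingCircle(k)[0]),1),"world",round(cx),round(cy),"size",round(a),round(b),"ang",round(an))
def tri(p,q):
    A=[];B=[]
    for D,(u,v) in((d,p),(e,q)):
        k=D["Rw"]@np.linalg.inv(np.array(D["mtx"]))@np.array([u,v,1.]);k/=np.linalg.norm(k);M=np.eye(3)-np.outer(k,k);A.append(M);B.append(M@D["c"])
    return np.linalg.lstsq(np.vstack(A),np.hstack(B),rcond=None)[0].round(3)
print("lid corners",tri((229,117),(314,157)),tri((73,114),(343,94)))
for p in((232,143),(98,141)):print("bin foot",ray(d,*p,0.0).round(3))
print("bottle foot guess",ray(d,120,212,.02).round(3),"front edge",ray(d,200,243,0).round(3))
print("spray/wire",ray(d,330,95,.1).round(3), "tub",ray(d,271,95,.07).round(3))
```

```text
squat px [207.  164.1] world 579 134 size 52 51 ang 28
wide px [207.6 204.9] world 454 122 size 49 45 ang 34
slim px [162.3 210.3] world 436 252 size 41 44 ang 1
hiR px [252.3 167.5] world 580 1 size 70 67 ang 4
loR px [291.4 213.2] world 447 -119 size 66 67 ang 66
hiS px [169.  162.2] world 592 253 size 92 92 ang 68
loS px [128.6 164.6] world 590 382 size 89 88 ang 4
cap px [103.8 203.4] world 440 394 size 32 20 ang 65
lid corners [0.678 0.066 0.228] [0.678 0.486 0.21 ]
bin foot [0.669 0.068 0.   ]
bin foot [0.668 0.492 0.   ]
bottle foot guess [0.44  0.399 0.02 ] front edge [0.354 0.155 0.   ]
spray/wire [ 0.793 -0.226  0.1  ] tub [ 0.802 -0.051  0.07 ]
```

High square is the tilted block at (169,162), low square at (129,165), high round at (252,167), low round at (291,213): the crops' side faces confirm the heights. Next I'll turn the jaws along world y, which keeps the gripper body clear of the bin, and go over the squat jar.

Run:
```python
from h import *
print(togo([.555,.134,.25]));d=r.snapshot("wrist");print(np.array(d["T_tool_cam"]).round(3),np.array(d["mtx"]).round(0).tolist())
```

```text
[-0.3075  0.4748 -0.0035]
[[ 1.    -0.     0.     0.   ]
 [ 0.     0.948  0.319 -0.084]
 [-0.    -0.319  0.948 -0.139]
 [ 0.     0.     0.     1.   ]] [[269.0, 0.0, 257.0], [0.0, 269.0, 189.0], [0.0, 0.0, 1.0]]
```

```bash
python3 -m pendant '[[[0,0,-0.12],[-0.026,0.04,0],1],[[0,0,-0.24],[-0.052,0.08,0],1],[[0,0,-0.35],[-0.078,0.12,0],1],[[0,0,-0.35],[-0.104,0.16,0],1],[[0,0,-0.35],[-0.13,0.2,0],1],[[0,0,-0.35],[-0.156,0.24,0],1],[[0,0,-0.35],[-0.182,0.28,0],1],[[0,0,-0.35],[-0.208,0.32,0],1],[[0,0,-0.35],[-0.234,0.36,0],1],[[0,0,-0.35],[-0.26,0.4,0],1]]'
python3 - <<'E'
from h import *
print(togo([.555,.134,.25]),Ro.from_quat(r.get_state()["eef_rot"]).as_matrix().round(3).tolist())
E
```

```text
clock: 1.15
tool_pos: [0.5021, 0.203, 0.2466]
eef_rot: [0.708, 0.706, -0.0, -0.0]
contact_force: [1.2, 0.7, 0.6]
opening: 1.0
[-0.0689  0.053  -0.0034] [[0.002, 1.0, -0.0], [1.0, -0.002, -0.0], [-0.0, -0.0, -1.0]]
```

```bash
python3 -m pendant '[[[0,0,0],[-0.035,0.027,-0.002],1],[[0,0,0],[-0.06,0.048,-0.003],1],[[0,0,0],[-0.069,0.053,-0.003],1],[[0,0,0],[-0.069,0.053,-0.003],1],[[0,0,0],[-0.069,0.053,-0.003],1]]'
cat >> h.py <<'E'
def wlid(d,z,lo,hi,R,near,wrap=False):
    "centre of a coloured disc: contour rays on plane z, within R of near"
    h=cv2.cvtColor(np.array(d["image"]),cv2.COLOR_RGB2HSV);m=cv2.inRange(h,np.array(lo),np.array(hi))
    if wrap:m|=cv2.inRange(h,np.array([165,lo[1],lo[2]]),np.array([180,255,255]))
    k=np.zeros_like(m);c=proj(d,[*near,z]);e=proj(d,[near[0],near[1]+R,z]);cv2.circle(k,tuple(int(x) for x in c),int(np.linalg.norm(e-c)),255,-1)
    cs,_=cv2.findContours(m&k,cv2.RETR_EXTERNAL,cv2.CHAIN_APPROX_NONE);b=max(cs,key=cv2.contourArea)
    P=np.array([ray(d,p[0][0],p[0][1],z)[:2]*1000 for p in b],np.float32)
    return b,P
E
python3 - <<'E'
from h import *
d=cam("wrist");save(d,"w1.png")
for nm,z,lo,hi,R,n,wr in [("squat",.086,(0,130,50),(8,255,255),.045,(.579,.134),True),("hiS",.05,(8,60,60),(25,255,255),.07,(.592,.253),False),("hiR",.05,(8,60,60),(25,255,255),.05,(.58,.0),False)]:
    b,P=wlid(d,z,lo,hi,R,n,wr);print(nm,"circ",np.round(cv2.minEnclosingCircle(P),0) if 0 else cv2.minEnclosingCircle(P),"rect",cv2.minAreaRect(P))
E
```

```text
clock: 1.65
tool_pos: [0.5528, 0.1377, 0.2496]
eef_rot: [0.707, 0.707, 0.0, -0.001]
contact_force: [0.6, 0.0, 0.5]
opening: 0.999
squat circ ((577.9473266601562, 134.51329040527344), 28.400188446044922) rect ((577.7966918945312, 134.2861328125), (54.00105285644531, 55.881595611572266), 89.98577117919922)
hiS circ ((587.8236083984375, 252.53794860839844), 63.585018157958984) rect ((590.6087036132812, 251.62278747558594), (95.44303894042969, 91.80831909179688), 67.57467651367188)
hiR circ ((574.7503051757812, 4.737005233764648), 43.196449279785156) rect ((575.5987548828125, 6.121631622314453), (68.83918762207031, 83.98036193847656), 52.30196762084961)
```

View pics/w1.png

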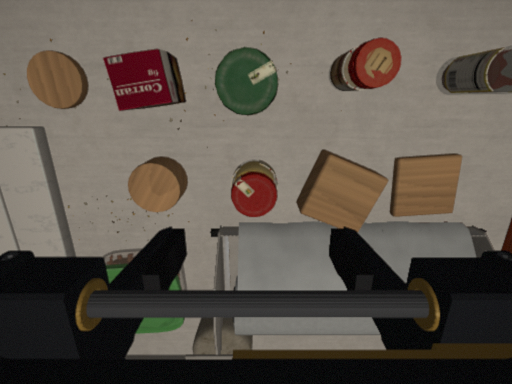

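Red lid at (254,194), the high square at (343,190), and the low square at (426,185). I'll centre over the squat jar and descend partway.

```bash
python3 -m pendant '[[[0,0,0],[0.0,0.012,0.03],1],[[0,0,0],[0.0,0.023,0.07],1],[[0,0,0],[0.0,0.023,0.1],1],[[0,0,0],[0.0,0.023,0.115],1],[[0,0,0],[0.0,0.023,0.115],1],[[0,0,0],[0.0,0.023,0.115],1]]'; python3 -c "
from h import *
print(togo([.578,.1345,.049]))"
```

```text
clock: 2.3
tool_pos: [0.5766, 0.1376, 0.1352]
eef_rot: [0.707, 0.707, 0.0, -0.0]
contact_force: [-0.1, -0.6, 1.0]
opening: 0.997
[-0.0032  0.0013  0.0862]
```

```bash
python3 -m pendant '[[[0,0,0],[-0.003,0.001,0.02],1],[[0,0,0],[-0.003,0.001,0.05],1],[[0,0,0],[-0.003,0.001,0.075],1],[[0,0,0],[-0.003,0.001,0.086],1],[[0,0,0],[-0.003,0.001,0.086],1],[[0,0,0],[-0.003,0.001,0.086],0.5],[[0,0,0],[-0.003,0.001,0.086],0.4],[[0,0,0],[-0.003,0.001,0.086],0.4],[[0,0,0],[-0.003,0.001,0.086],0.4],[[0,0,0],[-0.003,0.001,0.086],0.4]]' 30
```

```text
clock: 3.3
tool_pos: [0.5787, 0.1331, 0.0496]
eef_rot: [0.708, 0.706, 0.001, 0.0]
contact_force: [-0.3, 0.3, 5.7]
opening: 0.66
```

```bash
python3 -c "
from h import *
print(r.get_state()['moment'],togo([.5905,.252,.17]))"
```

```text
[0.10296344 0.07726454 0.00235692] [ 0.119   0.0117 -0.1203]
```

```bash
python3 -m pendant '[[[0,0,0],[0,0,-0.01],0.4],[[0,0,0],[0,0,-0.03],0.4],[[0,0,0],[0,0,-0.06],0.4],[[0,0,0],[0,0,-0.09],0.4],[[0,0,0],[0,0,-0.1],0.4],[[0,0,0],[0,0,-0.1],0.4],[[0,0,0],[0,0,-0.1],0.4]]' 35; python3 -c "
from h import *
print(togo([.5905,.252,.115]))"
```

```text
clock: 4.0
tool_pos: [0.5772, 0.1322, 0.1476]
eef_rot: [0.708, 0.706, -0.001, -0.0]
contact_force: [-0.2, -0.3, -4.7]
opening: 0.657
[0.1199 0.0131 0.0325]
```

```bash
python3 -m pendant '[[[0,0,0],[0.015,0.002,0],0.4],[[0,0,0],[0.04,0.005,0],0.4],[[0,0,0],[0.065,0.008,0],0.4],[[0,0,0],[0.09,0.011,0],0.4],[[0,0,0],[0.11,0.0135,0],0.4],[[0,0,0],[0.12,0.0135,0],0.4],[[0,0,0],[0.12,0.0135,0.01],0.4],[[0,0,0],[0.12,0.0135,0.02],0.4],[[0,0,0],[0.12,0.0135,0.03],0.4],[[0,0,0],[0.12,0.0135,0.03],0.4]]'
python3 - <<'E'
from h import *
print(togo([.591,.252,.1]))
d=cam("wrist");save(d,"w2.png")
E
```

```text
clock: 5.0
tool_pos: [0.5907, 0.2502, 0.1163]
eef_rot: [0.708, 0.706, -0.002, -0.0]
contact_force: [-0.3, -1.1, -3.5]
opening: 0.659
[0.0018 0.0003 0.0163]
```

View pics/w2.png

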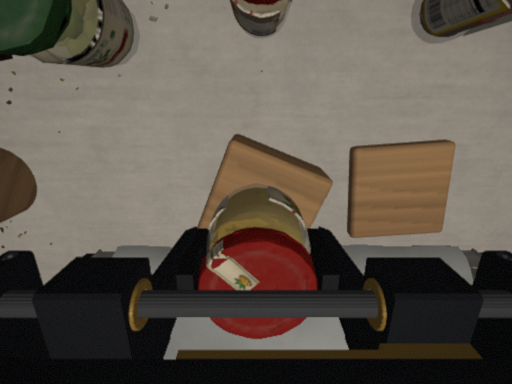

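The jar is held upright over the tilted riser (265,185). Now lower it.

```bash
python3 -m pendant '[[[0,0,0],[0.002,0,0.005],0.4],[[0,0,0],[0.002,0,0.009],0.4],[[0,0,0],[0.002,0,0.012],0.4],[[0,0,0],[0.002,0,0.014],0.4],[[0,0,0],[0.002,0,0.0155],0.4],[[0,0,0],[0.002,0,0.016],0.4],[[0,0,0],[0.002,0,0.016],0.4]]'
```

```text
clock: 5.75
tool_pos: [0.5919, 0.2547, 0.1028]
eef_rot: [0.708, 0.706, 0.0, 0.0]
contact_force: [0.4, -0.1, -3.0]
opening: 0.66
```

```bash
python3 -m pendant '[[[0,0,0],[0,0,0.001],0.4],[[0,0,0],[0,0,0.002],0.4],[[0,0,0],[0,0,0.002],0.4]]'; python3 -c "
from h import *
for i in range(3): r.snapshot('wrist'); s=r.get_state(); print(s['tool_pos'].round(4) if hasattr(s['tool_pos'],'round') else s['tool_pos'],s['contact_force'])"
```

```text
clock: 6.05
tool_pos: [0.5918, 0.2546, 0.1006]
eef_rot: [0.708, 0.706, -0.0, -0.0]
contact_force: [0.6, -1.0, -3.7]
opening: 0.659
[0.5918 0.2547 0.1006] [-0.33082198  0.17889162 -3.13335721]
[0.5919 0.2547 0.1007] [-0.28613646 -0.56712359 -2.80167625]
[0.5919 0.2547 0.1007] [ 0.40271563  0.42387318 -3.55417318]
```

```bash
python3 -m pendant '[[[0,0,0],[-0.002,-0.001,0],0.4],[[0,0,0],[-0.002,-0.001,0.001],0.4],[[0,0,0],[-0.002,-0.001,0.002],0.4],[[0,0,0],[-0.002,-0.001,0.002],0.4]]'
```

```text
clock: 6.6
tool_pos: [0.5909, 0.2523, 0.0997]
eef_rot: [0.708, 0.706, -0.0, 0.0]
contact_force: [-3.2, -1.7, 5.4]
opening: 0.658
```

Contact. Release and lift.

```bash
python3 -m pendant '[[[0,0,0],[0,0,-0.0005],0.7],[[0,0,0],[0,0,-0.0005],0.8],[[0,0,0],[0,0,-0.0005],0.9],[[0,0,0],[0,0,-0.0005],1],[[0,0,0],[0,0,-0.0005],1],[[0,0,0],[0,0,-0.02],1],[[0,0,0],[0,0,-0.06],1],[[0,0,0],[0,0,-0.1],1],[[0,0,0],[0,0,-0.13],1],[[0,0,0],[0,0,-0.13],1]]'
python3 - <<'E'
from h import *
print(togo([.43,.122,.23]))
d=cam("wrist");save(d,"w3.png")
E
```

```text
clock: 7.6
tool_pos: [0.5933, 0.2543, 0.2336]
eef_rot: [0.708, 0.706, 0.005, 0.001]
contact_force: [-0.2, 0.1, -0.2]
opening: 1.0
[-0.1327 -0.1631  0.0016]
```

View pics/w3.png

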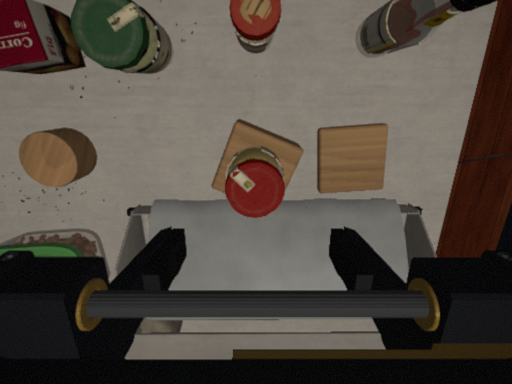

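The squat jar stands on the riser at (255,185). Measure it, the low square and the next lids from this view.

Run:
```python
from h import *
d=cam("wrist")
for nm,z,lo,hi,R,n,wr in [("squat",.136,(0,130,50),(8,255,255),.045,(.591,.252),True),("loS",.02,(8,60,60),(25,255,255),.075,(.59,.382),False),("hiR",.05,(8,60,60),(25,255,255),.05,(.58,.0),False),("hiS",.05,(8,60,60),(25,255,255),.07,(.592,.253),False),("wide",.109,(60,70,25),(95,255,255),.05,(.454,.122),False),("slim",.106,(0,110,50),(12,255,255),.04,(.436,.252),True)]:
    b,P=wlid(d,z,lo,hi,R,n,wr);print(nm,np.round(cv2.minEnclosingCircle(P)[0],1),"rect",[np.round(x,1) for x in cv2.minAreaRect(P)])
print(togo([.43,.122,.23]))
```

```text
squat [589.9 252.7] rect [array([590.1, 253.2]), array([54., 56.]), np.float64(47.7)]
loS [588.9 381.7] rect [array([588.7, 382.2]), array([89.8, 90.3]), np.float64(4.2)]
hiR [575.2   8.4] rect [array([581.6,   7.8]), array([82. , 69.4]), np.float64(87.7)]
hiS [590.9 254.1] rect [array([591.2, 255.3]), array([89.1, 92.4]), np.float64(67.7)]
wide [451.9 126.5] rect [array([452.5, 125.7]), array([10.6,  7.8]), np.float64(25.2)]
slim [439.6 254.2] rect [array([445.9, 253.8]), array([42.4, 30.5]), np.float64(89.9)]
[-0.131  -0.1607 -0.0011]
```

```bash
python3 -m pendant '[[[0,0,0],[-0.025,-0.03,0],1],[[0,0,0],[-0.055,-0.065,0],1],[[0,0,0],[-0.085,-0.1,0],1],[[0,0,0],[-0.11,-0.135,0],1],[[0,0,0],[-0.131,-0.16,0],1],[[0,0,0],[-0.131,-0.16,0],1],[[0,0,0],[-0.131,-0.16,0],1]]'
python3 - <<'E'
from h import *
d=cam("wrist")
for nm,z,lo,hi,R,n,wr in [("wide",.109,(55,60,15),(100,255,255),.05,(.454,.122),False),("hiR",.05,(8,60,60),(25,255,255),.05,(.58,.0),False)]:
    b,P=wlid(d,z,lo,hi,R,n,wr);print(nm,np.round(cv2.minEnclosingCircle(P)[0],1),"rect",[np.round(x,1) for x in cv2.minAreaRect(P)])
    print(togo([*cv2.minEnclosingCircle(P)[0]/np.array(1000.),.069]))
E
```

```text
clock: 8.4
tool_pos: [0.4302, 0.1216, 0.228]
eef_rot: [0.708, 0.706, -0.001, -0.0]
contact_force: [1.1, 0.5, -0.1]
opening: 1.001
wide [454.4 127.5] rect [array([453.5, 127.2]), array([41.6, 41.7]), np.float64(26.2)]
[0.0049 0.0232 0.1592]
hiR [568.1  12.3] rect [array([574.3,  25.6]), array([31.1, 79.3]), np.float64(65.0)]
[-0.1102  0.1371  0.1591]
```

Run:
```python
from h import *
d=cam("wrist");save(d,"w4.png")
h=cv2.cvtColor(np.array(d["image"]),cv2.COLOR_RGB2HSV);c=proj(d,[.454,.125,.109]).astype(int);print(c)
for du in range(-70,71,10):print(du,h[c[1],c[0]+du], h[min(383,c[1]+du),c[0]] )
```

```text
[258 206]
-70 [175 238  73] [ 18  32 142]
-60 [ 19  35 139] [ 18  33 139]
-50 [ 15  33 138] [ 17  33 139]
-40 [ 18  34 137] [21 48 69]
-30 [ 15  33 139] [ 42 101  43]
-20 [53 75 75] [48 65 78]
-10 [60 74 69] [57 81 72]
0 [60 95 67] [60 95 67]
10 [ 20  70 149] [59 78 69]
20 [60 91 67] [49 68 79]
30 [59 89 69] [ 17  35 139]
40 [ 19  35 140] [ 17  35 139]
50 [ 18  34 136] [ 18  36 142]
60 [ 18  32 136] [ 17  33 141]
70 [ 17  34 135] [ 17  34 143]
```

View pics/w4.png

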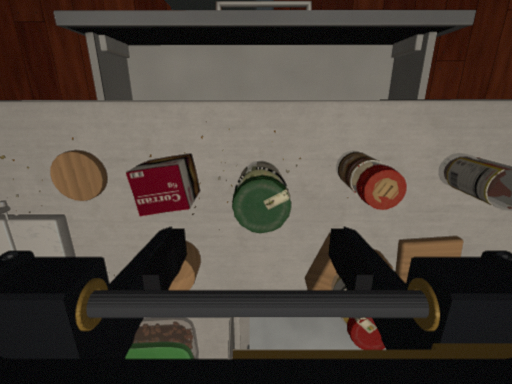

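Wide jar's lid centre is at about (262,204); the hue range was too narrow. Refit with a better mask and also take the low round riser (78,176).

Run:
```python
from h import *
d=cam("wrist")
b,P=wlid(d,.109,(40,40,45),(100,255,120),.042,(.455,.125));c,R=cv2.minEnclosingCircle(P);print(c,R,cv2.minAreaRect(P)[:2],togo([c[0]/1000,c[1]/1000,.069]))
b,P=wlid(d,.02,(8,60,60),(25,255,255),.05,(.447,-.119));print("loR",cv2.minEnclosingCircle(P),cv2.minAreaRect(P)[:2])
b,P=wlid(d,.106,(0,110,50),(12,255,255),.04,(.44,.252),True);print("slim",cv2.minEnclosingCircle(P),cv2.minAreaRect(P)[:2])
```

```text
(453.1723327636719, 127.34236145019531) 30.60906410217285 ((453.46661376953125, 127.54344177246094), (59.050113677978516, 58.914093017578125)) [0.0041 0.0214 0.1594]
loR ((444.17138671875, -116.3463134765625), 38.55287551879883) ((445.6718444824219, -116.02598571777344), (75.5201416015625, 69.5045394897461))
slim ((434.3617858886719, 249.64385986328125), 26.607986450195312) ((433.605224609375, 250.21551513671875), (53.13010787963867, 42.58326721191406))
```

```bash
python3 -m pendant '[[[0,0,0],[0.004,0.015,0.02],1],[[0,0,0],[0.004,0.022,0.045],1],[[0,0,0],[0.004,0.022,0.07],1],[[0,0,0],[0.004,0.022,0.08],1],[[0,0,0],[0.004,0.022,0.08],1]]'; python3 -c "
from h import *
print(togo([.453,.1275,.069]))"
```

```text
clock: 9.05
tool_pos: [0.4522, 0.1263, 0.1474]
eef_rot: [0.707, 0.707, -0.001, -0.001]
contact_force: [0.2, 0.4, 0.1]
opening: 1.001
[0.0012 0.0011 0.0784]
```

```bash
python3 -m pendant '[[[0,0,0],[0.001,0.001,0.02],1],[[0,0,0],[0.001,0.001,0.05],1],[[0,0,0],[0.001,0.001,0.07],1],[[0,0,0],[0.001,0.001,0.078],1],[[0,0,0],[0.001,0.001,0.078],1],[[0,0,0],[0.001,0.001,0.078],0.6],[[0,0,0],[0.001,0.001,0.078],0.4],[[0,0,0],[0.001,0.001,0.078],0.4],[[0,0,0],[0.001,0.001,0.078],0.4],[[0,0,0],[0.001,0.001,0.078],0.4]]' 35
python3 -m pendant '[[[0,0,0],[0,0,-0.01],0.4],[[0,0,0],[0,0,-0.03],0.4],[[0,0,0],[0,0,-0.06],0.4],[[0,0,0],[0,0,-0.09],0.4],[[0,0,0],[0,0,-0.11],0.4],[[0,0,0],[0,0,-0.11],0.4],[[0,0,0],[0,0,-0.11],0.4]]'; python3 -c "
from h import *
print(togo([.589,.382,.106]))"
```

```text
clock: 10.05
tool_pos: [0.4541, 0.1269, 0.0714]
eef_rot: [0.708, 0.706, 0.001, 0.0]
contact_force: [0.3, -1.2, 7.0]
opening: 0.686
clock: 10.75
tool_pos: [0.4533, 0.1265, 0.1806]
eef_rot: [0.708, 0.706, -0.0, -0.0]
contact_force: [0.2, -0.6, -5.0]
opening: 0.688
[0.2558 0.1352 0.0745]
```

```bash
python3 -m pendant '[[[0,0,0],[0,0,-0.025],0.4],[[0,0,0],[0.01,0.005,-0.05],0.4],[[0,0,0],[0.04,0.02,-0.058],0.4],[[0,0,0],[0.075,0.04,-0.058],0.4],[[0,0,0],[0.11,0.058,-0.058],0.4],[[0,0,0],[0.145,0.077,-0.058],0.4],[[0,0,0],[0.18,0.095,-0.058],0.4],[[0,0,0],[0.215,0.114,-0.058],0.4],[[0,0,0],[0.245,0.13,-0.058],0.4],[[0,0,0],[0.255,0.135,-0.058],0.4]]'
python3 -m pendant '[[[0,0,0],[0,0,0],0.4],[[0,0,0],[0,0,0.02],0.4],[[0,0,0],[0,0,0.05],0.4],[[0,0,0],[0,0,0.08],0.4],[[0,0,0],[0,0,0.11],0.4],[[0,0,0],[0,0,0.12],0.4],[[0,0,0],[0,0,0.12],0.4],[[0,0,0],[0,0,0.12],0.4]]';python3 -c "
from h import *
r.snapshot('wrist');print(togo([.589,.382,.0914]))"
```

```text
clock: 11.75
tool_pos: [0.5882, 0.3855, 0.2352]
eef_rot: [0.707, 0.708, -0.001, -0.001]
contact_force: [-0.0, 0.5, -3.9]
opening: 0.685
clock: 12.55
tool_pos: [0.5896, 0.3817, 0.1196]
eef_rot: [0.708, 0.706, 0.001, 0.0]
contact_force: [-0.1, 0.3, -4.1]
opening: 0.69
[-0.0002 -0.001   0.0289]
```

```bash
python3 -m pendant '[[[0,0,0],[0,-0.001,0.01],0.4],[[0,0,0],[0,-0.001,0.019],0.4],[[0,0,0],[0,-0.001,0.025],0.4],[[0,0,0],[0,-0.001,0.026],0.4],[[0,0,0],[0,-0.001,0.026],0.4]]'
python3 -m pendant '[[[0,0,0],[0,0,0.001],0.4],[[0,0,0],[0,0,0.002],0.4],[[0,0,0],[0,0,0.002],0.4]]'
```

```text
clock: 13.1
tool_pos: [0.5879, 0.3816, 0.0924]
eef_rot: [0.708, 0.707, -0.0, -0.0]
contact_force: [-0.3, 0.3, -3.5]
opening: 0.686
clock: 13.4
tool_pos: [0.5886, 0.3819, 0.0916]
eef_rot: [0.708, 0.706, 0.001, 0.0]
contact_force: [0.3, -0.9, 0.1]
opening: 0.684
```

Contact beginning; 1 mm more, then release and retreat up.

```bash
python3 -m pendant '[[[0,0,0],[0,0,0.001],0.4],[[0,0,0],[0,0,0.001],0.4]]'
python3 -m pendant '[[[0,0,0],[0,0,0],0.72],[[0,0,0],[0,0,0],0.8],[[0,0,0],[0,0,0],0.9],[[0,0,0],[0,0,0],1],[[0,0,0],[0,0,0],1],[[0,0,0],[0,0,-0.02],1],[[0,0,0],[0,0,-0.06],1],[[0,0,0],[0,0,-0.1],1],[[0,0,0],[0,0,-0.14],1],[[0,0,0],[0,0,-0.14],1]]'
python3 - <<'E'
from h import *
print(togo([.41,.25,.23]))
d=cam("wrist");save(d,"w5.png")
for nm,z,lo,hi,R,n,wr in [("wide",.129,(40,40,35),(100,255,120),.045,(.589,.382),False),("slim",.106,(0,110,50),(12,255,255),.04,(.436,.252),True),("loS",.02,(8,60,60),(25,255,255),.075,(.59,.382),False)]:
    b,P=wlid(d,z,lo,hi,R,n,wr);print(nm,np.round(cv2.minEnclosingCircle(P)[0],1),"rect",[np.round(x,1) for x in cv2.minAreaRect(P)])
E
```

```text
clock: 13.6
tool_pos: [0.5888, 0.382, 0.0915]
eef_rot: [0.708, 0.706, 0.001, 0.0]
contact_force: [-1.2, -1.9, 7.0]
opening: 0.684
clock: 14.6
tool_pos: [0.5908, 0.3843, 0.2365]
eef_rot: [0.708, 0.706, 0.006, 0.0]
contact_force: [1.0, 0.2, 0.1]
opening: 1.0
[-0.1348 -0.1805  0.0038]
wide [586.7 382.7] rect [array([586.7, 382.2]), array([61.8, 59.9]), np.float64(12.7)]
slim [439.3 257.8] rect [array([445. , 258.1]), array([51. , 32.5]), np.float64(90.0)]
loS [589.1 383.6] rect [array([588. , 383.4]), array([88.4, 89.3]), np.float64(3.8)]
```

View pics/w5.png

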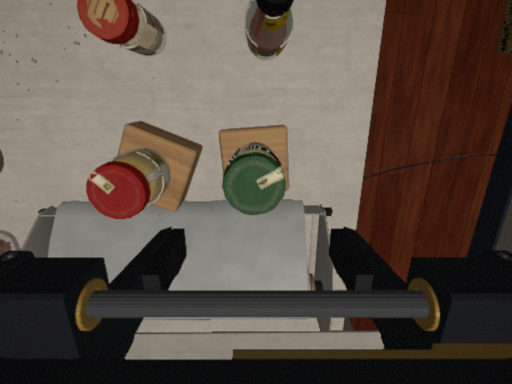

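Wide jar stands centred on the low square (255,180). On to the slim jar.

```bash
python3 -m pendant '[[[0,0,0],[-0.02,-0.027,0],1],[[0,0,0],[-0.05,-0.067,0],1],[[0,0,0],[-0.08,-0.107,0],1],[[0,0,0],[-0.11,-0.147,0],1],[[0,0,0],[-0.13,-0.173,0],1],[[0,0,0],[-0.135,-0.18,0.004],1],[[0,0,0],[-0.135,-0.18,0.004],1],[[0,0,0],[-0.135,-0.18,0.004],1]]'
python3 - <<'E'
from h import *
d=cam("wrist");save(d,"w6.png")
for lo in (110,140):
    b,P=wlid(d,.106,(0,lo,40),(12,255,255),.035,(.436,.252),True);c=cv2.minEnclosingCircle(P);print(c,[np.round(x,1) for x in cv2.minAreaRect(P)],togo([c[0][0]/1000,c[0][1]/1000,.069]))
E
```

```text
clock: 15.45
tool_pos: [0.409, 0.2481, 0.2254]
eef_rot: [0.708, 0.706, 0.001, -0.0]
contact_force: [0.8, 0.8, 1.0]
opening: 0.998
((432.752197265625, 254.13809204101562), 25.26182746887207) [array([432.8, 254.1]), array([41.9, 49.4]), np.float64(89.8)] [0.0056 0.0234 0.1565]
((433.07135009765625, 253.6533203125), 24.65789794921875) [array([433.3, 254. ]), array([41.9, 48.3]), np.float64(89.8)] [0.0051 0.0237 0.1565]
```

View pics/w6.png

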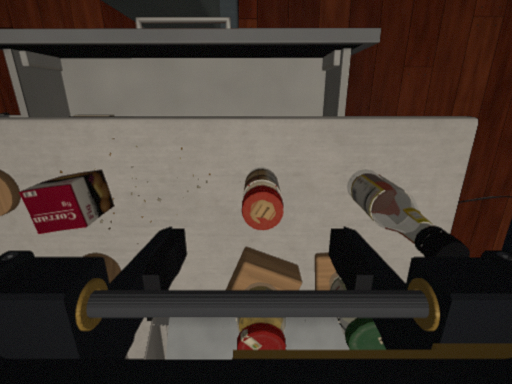

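```bash
python3 -m pendant '[[[0,0,0],[0.006,0.015,0.02],1],[[0,0,0],[0.006,0.027,0.045],1],[[0,0,0],[0.006,0.027,0.07],1],[[0,0,0],[0.006,0.027,0.08],1],[[0,0,0],[0.006,0.027,0.08],1]]'; python3 -c "
from h import *
print(togo([.436,.254,.068]))"
```

```text
clock: 16.0
tool_pos: [0.4346, 0.2533, 0.1444]
eef_rot: [0.708, 0.707, -0.001, -0.0]
contact_force: [-0.0, -0.3, 0.2]
opening: 1.0
[0.0008 0.0015 0.0764]
```

```bash
python3 -m pendant '[[[0,0,0],[0.001,0.001,0.02],1],[[0,0,0],[0.001,0.001,0.05],1],[[0,0,0],[0.001,0.001,0.07],1],[[0,0,0],[0.001,0.001,0.076],1],[[0,0,0],[0.001,0.001,0.076],0.7],[[0,0,0],[0.001,0.001,0.076],0.55],[[0,0,0],[0.001,0.001,0.076],0.45],[[0,0,0],[0.001,0.001,0.076],0.3],[[0,0,0],[0.001,0.001,0.076],0.3],[[0,0,0],[0.001,0.001,0.076],0.3]]' 20
python3 -m pendant '[[[0,0,0],[0,0,-0.01],0.3],[[0,0,0],[0,0,-0.03],0.3],[[0,0,0],[0,0,-0.06],0.3],[[0,0,0],[0,0,-0.09],0.3],[[0,0,0],[0,0,-0.11],0.3],[[0,0,0],[0,0,-0.11],0.3],[[0,0,0],[0,0,-0.11],0.3]]'; python3 -c "
from h import *
r.snapshot('wrist');print(togo([.58,.001,.18]))"
```

```text
clock: 17.0
tool_pos: [0.436, 0.254, 0.07]
eef_rot: [0.708, 0.706, 0.0, 0.0]
contact_force: [-0.1, -0.0, 0.7]
opening: 0.496
clock: 17.7
tool_pos: [0.4358, 0.2537, 0.1799]
eef_rot: [0.708, 0.706, 0.0, 0.0]
contact_force: [-0.1, -0.7, -1.2]
opening: 0.493
[-0.2522  0.145  -0.0007]
```

```bash
python3 -m pendant '[[[0,0,0],[-0.015,0.008,0],0.3],[[0,0,0],[-0.05,0.028,0],0.3],[[0,0,0],[-0.085,0.049,0],0.3],[[0,0,0],[-0.12,0.069,0],0.3],[[0,0,0],[-0.155,0.089,0],0.3],[[0,0,0],[-0.19,0.109,0],0.3],[[0,0,0],[-0.225,0.129,0],0.3],[[0,0,0],[-0.245,0.14,0],0.3],[[0,0,0],[-0.252,0.144,0],0.3],[[0,0,0],[-0.252,0.144,0],0.3]]'
python3 -m pendant '[[[0,0,0],[0,0,0.015],0.3],[[0,0,0],[0,0,0.03],0.3],[[0,0,0],[0,0,0.04],0.3],[[0,0,0],[0,0,0.045],0.3],[[0,0,0],[0,0,0.045],0.3],[[0,0,0],[0,0,0.045],0.3]]';python3 - <<'E'
from h import *
d=cam("wrist");save(d,"w7.png");print(togo([.5795,.001,.12]))
E
```

```text
clock: 18.75
tool_pos: [0.5788, 0.0011, 0.1784]
eef_rot: [0.708, 0.706, -0.001, -0.001]
contact_force: [-0.9, 0.3, -1.4]
opening: 0.496
clock: 19.35
tool_pos: [0.5796, 0.0023, 0.135]
eef_rot: [0.707, 0.707, 0.0, 0.0]
contact_force: [0.6, -0.2, -1.3]
opening: 0.498
[-0.0012 -0.0002  0.0152]
```

View pics/w7.png

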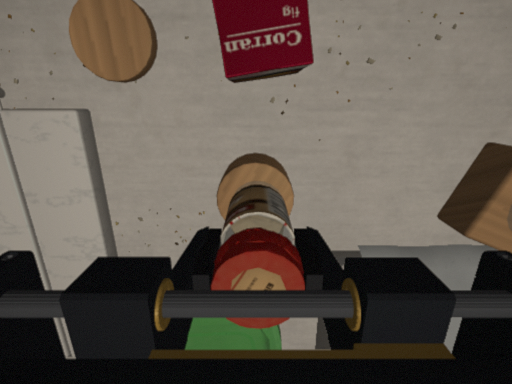

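Slim jar hangs centred over the high round riser (centre column ≈256). Lower it.

```bash
python3 -m pendant '[[[0,0,0],[-0.001,0,0.006],0.3],[[0,0,0],[-0.001,0,0.011],0.3],[[0,0,0],[-0.001,0,0.0135],0.3],[[0,0,0],[-0.001,0,0.0135],0.3],[[0,0,0],[-0.001,0,0.0135],0.3]]'
python3 -m pendant '[[[0,0,0],[0,0,0.001],0.3],[[0,0,0],[0,0,0.002],0.3],[[0,0,0],[0,0,0.002],0.3]]'
```

```text
clock: 19.9
tool_pos: [0.5794, 0.0007, 0.1211]
eef_rot: [0.708, 0.706, 0.0, -0.0]
contact_force: [-1.0, 0.7, -0.8]
opening: 0.491
clock: 20.2
tool_pos: [0.5797, 0.0007, 0.12]
eef_rot: [0.708, 0.706, 0.0, 0.0]
contact_force: [-1.3, -0.7, 4.7]
opening: 0.495
```

Contact. Release, lift and retreat.

```bash
python3 -m pendant '[[[0,0,0],[0,0,0],0.53],[[0,0,0],[0,0,0],0.6],[[0,0,0],[0,0,0],0.75],[[0,0,0],[0,0,0],0.9],[[0,0,0],[0,0,0],1],[[0,0,0],[0,0,-0.02],1],[[0,0,0],[0,0,-0.06],1],[[0,0,0],[0,0,-0.1],1],[[0,0,0],[0,0,-0.14],1],[[0,0,0],[0,0,-0.16],1]]'
python3 - <<'E'
from h import *
print(togo([.41,.37,.29]))
d=cam("wrist");save(d,"w8.png")
b,P=wlid(d,.156,(0,110,40),(12,255,255),.035,(.58,.001),True);c=cv2.minEnclosingCircle(P);print("slim",c,[np.round(x,1) for x in cv2.minAreaRect(P)])
b,P=wlid(d,.02,(8,60,60),(25,255,255),.05,(.447,-.119));print("loR",cv2.minEnclosingCircle(P),cv2.minAreaRect(P)[:2])
E
```

```text
clock: 21.2
tool_pos: [0.5807, 0.0011, 0.2828]
eef_rot: [0.708, 0.706, 0.002, 0.002]
contact_force: [0.1, 0.6, -0.3]
opening: 1.002
[ 0.3686 -0.1714 -0.0078]
slim ((577.4239501953125, 1.2770096063613892), 24.266435623168945) [array([577.5,   1.6]), array([42.9, 47.9]), np.float64(81.6)]
loR ((447.8402099609375, -118.99638366699219), 35.89150619506836) ((446.8293151855469, -118.28744506835938), (70.22554779052734, 68.64743041992188))
```

View pics/w8.png

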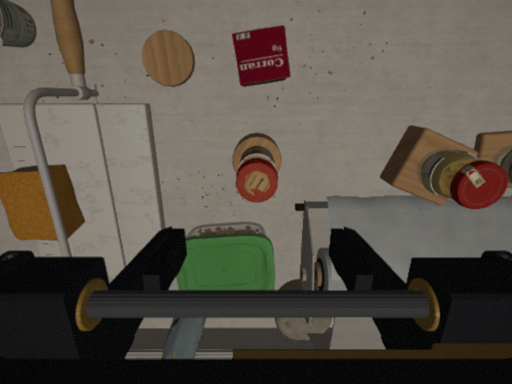

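Slim jar stands on the high round riser (257,165), and the low round riser is at (167,57). Now the bottle.

```bash
python3 -m pendant '[[[0,0,0],[0.03,-0.014,-0.01],1],[[0,0,0],[0.07,-0.032,-0.015],1],[[0,0,0],[0.11,-0.051,-0.015],1],[[0,0,0],[0.15,-0.07,-0.015],1],[[0,0,0],[0.19,-0.088,-0.015],1],[[0,0,0],[0.23,-0.107,-0.015],1],[[0,0,0],[0.27,-0.126,-0.015],1],[[0,0,0],[0.31,-0.144,-0.015],1],[[0,0,0],[0.345,-0.16,-0.015],1],[[0,0,0],[0.368,-0.17,-0.015],1]]'
python3 -m pendant '[[[0,0,0],[0,0,0],1],[[0,0,0],[0,0,0],1],[[0,0,0],[0,0,0],1]]';python3 - <<'E'
from h import *
d=cam("wrist");save(d,"w9.png")
b,P=wlid(d,.186,(0,0,0),(180,255,45),.05,(.44,.395));c=cv2.minEnclosingCircle(P);print(c,[np.round(x,1) for x in cv2.minAreaRect(P)],P.min(0),P.max(0),b.min(0),b.max(0))
E
```

```text
clock: 22.25
tool_pos: [0.4076, 0.372, 0.2938]
eef_rot: [0.706, 0.708, -0.0, -0.001]
contact_force: [-0.1, 0.2, -0.4]
opening: 0.999
clock: 22.55
tool_pos: [0.411, 0.3671, 0.2937]
eef_rot: [0.709, 0.706, -0.001, 0.001]
contact_force: [-0.5, -0.7, 0.9]
opening: 1.0
((436.0009460449219, 395.4342956542969), 17.753009796142578) [array([435.8, 396.2]), array([35.4, 24. ]), np.float64(15.3)] [418.59592 384.20935] [453.40598 409.63773] [[274 197]] [[299 229]]
```

View pics/w9.png

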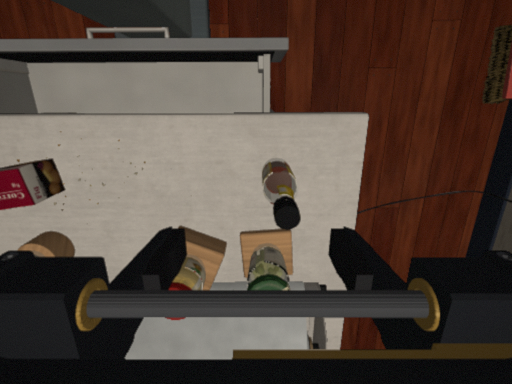

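Bottle cap is at (286,213), foot at (278,172). Centre over it and descend in two steps.

```bash
python3 -m pendant '[[[0,0,0],[0.015,0.015,0.01],1],[[0,0,0],[0.03,0.03,0.03],1],[[0,0,0],[0.03,0.03,0.06],1],[[0,0,0],[0.03,0.03,0.07],1],[[0,0,0],[0.03,0.03,0.07],1],[[0,0,0],[0.03,0.03,0.07],1]]'; python3 -c "
from h import *
print(togo([.4415,.397,.149]))"
```

```text
clock: 23.2
tool_pos: [0.4406, 0.3986, 0.2251]
eef_rot: [0.708, 0.706, 0.0, 0.0]
contact_force: [0.7, 0.7, 0.7]
opening: 0.996
[-0.0017  0.0009  0.0761]
```

```bash
python3 -m pendant '[[[0,0,0],[-0.001,0.001,0.02],1],[[0,0,0],[-0.001,0.001,0.05],1],[[0,0,0],[-0.001,0.001,0.07],1],[[0,0,0],[-0.001,0.001,0.076],1],[[0,0,0],[-0.001,0.001,0.076],0.7],[[0,0,0],[-0.001,0.001,0.076],0.5],[[0,0,0],[-0.001,0.001,0.076],0.4],[[0,0,0],[-0.001,0.001,0.076],0.3],[[0,0,0],[-0.001,0.001,0.076],0.15],[[0,0,0],[-0.001,0.001,0.076],0.15]]' 45
python3 -m pendant '[[[0,0,0],[-0.001,0.0,0.0],0.15],[[0,0,0],[0,0,0],0.15]]'
python3 -m pendant '[[[0,0,0],[0,0,-0.005],0.15],[[0,0,0],[0,0,-0.015],0.15],[[0,0,0],[0,0,-0.03],0.15],[[0,0,0],[0,0,-0.045],0.15],[[0,0,0],[0,0,-0.06],0.15],[[0,0,0],[0,0,-0.065],0.15],[[0,0,0],[0,0,-0.065],0.15]]'
python3 - <<'E'
from h import *
d=cam("wrist");save(d,"w10.png");print(togo([.447,-.1185,.22]),r.get_state()["contact_force"])
E
```

```text
clock: 24.2
tool_pos: [0.4412, 0.3981, 0.1485]
eef_rot: [0.708, 0.706, 0.0, -0.0]
contact_force: [-0.2, -0.1, 0.5]
opening: 0.483
clock: 24.4
tool_pos: [0.4412, 0.3974, 0.1483]
eef_rot: [0.708, 0.706, -0.0, 0.0]
contact_force: [1.2, -1.8, 2.6]
opening: 0.348
clock: 25.1
tool_pos: [0.4414, 0.3983, 0.2142]
eef_rot: [0.708, 0.706, 0.001, -0.0]
contact_force: [-0.2, 0.1, -1.7]
opening: 0.351
[-0.5164  0.0068 -0.0067] [ 0.01948224  0.99488596 -2.8229091 ]
```

View pics/w10.png

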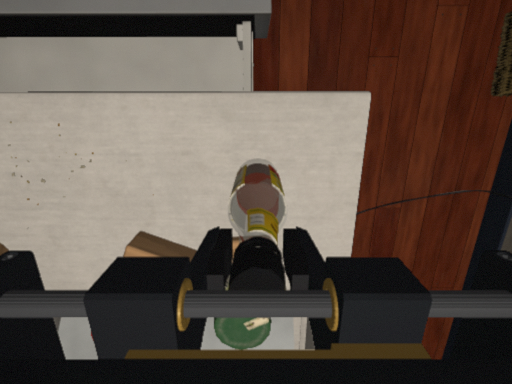

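Bottle held upright. Raise above the carton, then carry across.

```bash
python3 -m pendant '[[[0,0,0],[0,0,-0.015],0.15],[[0,0,0],[0,0,-0.035],0.15],[[0,0,0],[-0.01,0,-0.05],0.15],[[0,0,0],[-0.03,0,-0.055],0.15],[[0,0,0],[-0.06,0.001,-0.055],0.15],[[0,0,0],[-0.09,0.001,-0.055],0.15],[[0,0,0],[-0.12,0.002,-0.055],0.15],[[0,0,0],[-0.15,0.002,-0.055],0.15],[[0,0,0],[-0.18,0.002,-0.055],0.15],[[0,0,0],[-0.21,0.003,-0.055],0.15]]'
python3 -m pendant '[[[0,0,0],[-0.03,0,0],0.15],[[0,0,0],[-0.06,0.001,0],0.15],[[0,0,0],[-0.09,0.001,0],0.15],[[0,0,0],[-0.12,0.002,0],0.15],[[0,0,0],[-0.15,0.002,0],0.15],[[0,0,0],[-0.18,0.002,0],0.15],[[0,0,0],[-0.21,0.003,0],0.15],[[0,0,0],[-0.24,0.003,0],0.15],[[0,0,0],[-0.265,0.003,0],0.15],[[0,0,0],[-0.285,0.004,0],0.15]]'
python3 -m pendant '[[[0,0,0],[-0.012,0,0],0.15],[[0,0,0],[-0.02,0,0],0.15],[[0,0,0],[-0.02,0,0],0.15],[[0,0,0],[-0.02,0,0],0.15]]'
python3 -c "
from h import *
r.snapshot('wrist');print(togo([.447,-.1185,.1683]))"
```

```text
clock: 26.15
tool_pos: [0.443, 0.1857, 0.268]
eef_rot: [0.708, 0.706, -0.001, 0.0]
contact_force: [-0.4, -0.2, -2.8]
opening: 0.349
clock: 27.15
tool_pos: [0.4459, -0.0995, 0.2679]
eef_rot: [0.709, 0.706, -0.001, -0.0]
contact_force: [0.1, 0.1, -2.6]
opening: 0.351
clock: 27.55
tool_pos: [0.4472, -0.1161, 0.2682]
eef_rot: [0.707, 0.707, 0.0, -0.0]
contact_force: [-0.8, 0.5, -2.8]
opening: 0.346
[-0.0027 -0.0003  0.0999]
```

```bash
python3 -m pendant '[[[0,0,0],[-0.001,0,0.015],0.15],[[0,0,0],[-0.001,0,0.035],0.15],[[0,0,0],[-0.001,0,0.055],0.15],[[0,0,0],[-0.001,0,0.072],0.15],[[0,0,0],[-0.001,0,0.082],0.15],[[0,0,0],[-0.001,0,0.085],0.15],[[0,0,0],[-0.001,0,0.085],0.15],[[0,0,0],[-0.001,0,0.085],0.15]]'
python3 - <<'E'
from h import *
d=cam("wrist");save(d,"w11.png");print(togo([.447,-.1185,.1683]))
E
```

```text
clock: 28.4
tool_pos: [0.4477, -0.1179, 0.1838]
eef_rot: [0.708, 0.707, 0.0, 0.0]
contact_force: [-0.1, -0.1, -2.3]
opening: 0.348
[-0.0005 -0.0008  0.0156]
```

View pics/w11.png

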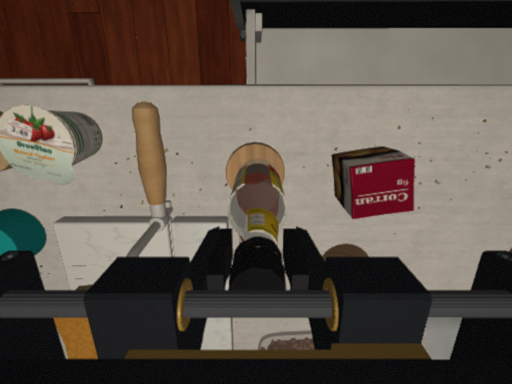

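Bottle column ≈257, riser centre ≈256: centred. Lower gently.

```bash
python3 -m pendant '[[[0,0,0],[-0.001,-0.0005,0.006],0.15],[[0,0,0],[-0.001,-0.0005,0.011],0.15],[[0,0,0],[-0.001,-0.0005,0.0135],0.15],[[0,0,0],[-0.001,-0.0005,0.0145],0.15],[[0,0,0],[-0.001,-0.0005,0.0145],0.15]]'
python3 -m pendant '[[[0,0,0],[0,0,0.001],0.15],[[0,0,0],[0,0,0.001],0.15]]'
```

```text
clock: 28.95
tool_pos: [0.4466, -0.119, 0.1685]
eef_rot: [0.708, 0.707, -0.0, -0.0]
contact_force: [-0.1, 0.1, -1.4]
opening: 0.356
clock: 29.15
tool_pos: [0.4472, -0.119, 0.1682]
eef_rot: [0.708, 0.707, 0.0, 0.001]
contact_force: [-1.2, -0.1, 3.6]
opening: 0.353
```

Contact at the expected height. Release slowly and go straight up.

```bash
python3 -m pendant '[[[0,0,0],[0,0,0],0.38],[[0,0,0],[0,0,0],0.45],[[0,0,0],[0,0,0],0.6],[[0,0,0],[0,0,0],0.8],[[0,0,0],[0,0,0],1],[[0,0,0],[0,0,0],1],[[0,0,0],[0,0,-0.02],1],[[0,0,0],[0,0,-0.05],1],[[0,0,0],[0,0,-0.09],1],[[0,0,0],[0,0,-0.12],1]]'
python3 -m pendant '[[[0,0,0],[0,-0.02,0],1],[[0,0,0],[0,-0.03,0],1],[[0,0,0],[0,-0.03,0],1],[[0,0,0],[0,-0.03,0],1]]'
python3 - <<'E'
from h import *
d=cam("wrist")
b,P=wlid(d,.206,(0,0,0),(180,255,45),.04,(.447,-.119));print("cap",P.min(0),P.max(0))
t=cam("top");s=cam("side")
T=cv2.resize(np.array(t["image"])[80:250,70:420],(800,389));S=cv2.resize(np.array(s["image"])[80:300,150:390],(400,367))
W=np.zeros((600,800,3),np.uint8)
W[:230,:400]=cv2.resize(np.array(t["image"])[80:250,90:320],(400,230));W[:300,400:]=cv2.resize(np.array(d["image"]),(400,300));W[300:,:]=cv2.resize(np.array(s["image"])[90:278,160:410],(800,600))[150:450]*0+W[300:,:]
W[230:,:400]=cv2.resize(np.array(s["image"])[80:290,160:390],(400,370));W[300:,400:]=cv2.resize(np.array(t["image"])[150:250,280:420],(400,300))
cv2.imwrite("pics/fin.png",W[:,:,::-1])
E
```

```text
clock: 30.15
tool_pos: [0.4469, -0.1189, 0.2896]
eef_rot: [0.708, 0.707, 0.0, 0.0]
contact_force: [0.6, 1.5, -0.2]
opening: 0.997
clock: 30.55
tool_pos: [0.4167, -0.1191, 0.2872]
eef_rot: [0.708, 0.706, -0.0, -0.0]
contact_force: [-0.3, 0.3, -0.8]
opening: 1.002
cap [ 422.8045  -130.39685] [ 458.75504 -106.60556]
```

View pics/fin.png

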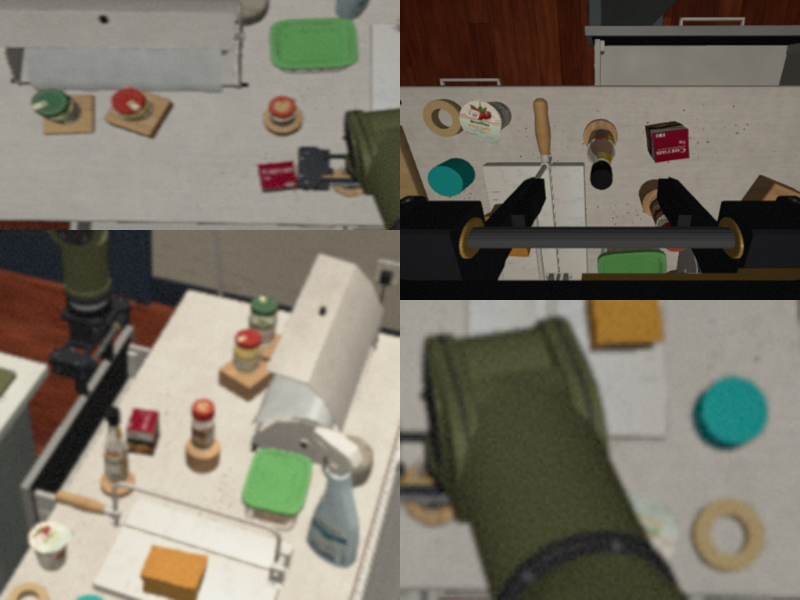

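All four stand upright on their risers, and the carton and tub are where they were. Handing in.

```bash
python3 -c "
from h import *
print(r.finish_job())"
```

```text
the job is handed in; nothing more can be done
None
```

The display is set up and handed in at about 31 s on the robot's clock (limit 104 s). No verdict came back.

| Container | Riser | Off centre, last wrist view |
|---|---|---|
| Squat jar | high square | about 2 mm |
| Wide jar | low square | about 2 mm |
| Slim jar | high round | about 2 mm |
| Slim bottle | low round | under 1 mm |

- **Final views:** the side and wrist pictures show all four upright. The carton and the foil-lidded tub look undisturbed; I judged that by eye and did not measure them. The last top view was partly hidden by the arm.
- **Forces:** the highest reading I saw was about 7 N at the ends of moves. I did not record forces during the moves.
- **Disagreements:** the measured tool position took a moment to settle, so I corrected the squat jar by 2 mm sideways before releasing it. My first colour reading of the wide jar's lid was wrong, about 42 mm across because of the label, so I measured it again before grasping.

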